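# Make up the riveting kit and the seaming kit

### The job

Make up two cone makers' kits from the stock on the bench. Riveting kit, in the three-bay tray, one piece to a bay in the order of use from the handle end: the big forming cone standing upright, then the pointed hole punch, then the short thick rivet set, both tools lying flat across the tray; seaming kit, in the round tray: the small forming cone standing upright and the broad chisel lying flat beside it on the tray floor. Put each piece down without dropping it, and leave the hammer, the pile of discs and the rivet tin where they are.

Things in the scene. Friction and masses are not known exactly. Their poses are not given: they have to be found in the camera images.
- big_cone: Large rusty steel forming cone, standing upright on its wide end; base 60 mm diameter, 100 mm high. It tapers to 26 mm diameter at 72 mm height, above which a straight round neck of 24 mm diameter runs up to 100 mm (grip it there). About 0.3 kg. Origin: centre of the underside, z up along the axis.
- small_cone: Small rusty steel forming cone of the same form, standing upright; base 42 mm diameter, 72 mm high, tapering to 22 mm at 46 mm height, then a straight round neck of 20 mm diameter up to 72 mm. About 0.14 kg. Origin: centre of the underside, z up along the axis.
- punch: Hole punch: slim dark steel hand tool lying flat, 120 mm long. Square shank, 14 mm wide and high, from x = -58 to +14 mm, then a long bright taper to a 3 mm point at x = +59 mm. Balances, and is best held, near x = -15 mm. About 0.12 kg. Origin: underside, middle of the length; x towards the point, z up.
- rivet_set: Rivet set: short thick dark steel hand tool lying flat, 84 mm long. Square body, 24 mm wide and high, from x = -39 to +17 mm, then a blunt bright round nose, 18 mm diameter, ending at x = +41 mm. Balances near x = -5 mm. About 0.25 kg. Origin: underside, middle of the length; x towards the nose, z up.
- chisel: Broad seaming chisel: dark steel hand tool lying flat, 120 mm long. Square shank, 16 mm wide and high, from x = -57 to +23 mm, then a bright flat fan blade about 40 mm wide ending at x = +60 mm (6 to 8 mm thick, 4 mm clear of the surface). Balances near x = -5 mm. About 0.18 kg. Origin: underside of the shank, middle of the length; x towards the blade, z up.
- bay_tray: Rectangular aluminium tray, fixed; 252 mm (x) by 160 mm (y), walls 23 mm high, 3 mm thick, floor 3 mm thick. Two cross ribs at x = -41.7 and +41.7 mm, 4 mm wide, tops 11 mm above the bench, make three bays 79 by 154 mm with centres at x = -83.3 (first, handle end), 0 and +83.3 mm, y = 0. Wire handle 34 mm beyond the -x end, which faces the robot. Origin: centre of underside; z up.
- round_tray: Round aluminium kit tray, outside 206 mm diameter at the foot, flaring to 236 mm at the rim, 22 mm high; flat inner floor of about 200 mm diameter, 3 mm above the bench; fixed to the bench. Origin: centre of the underside, on the bench; z up.
- hammer: Hammer with wooden handle lying on the far part of the bench, 260 mm long; a bystander to be left alone. Origin: underside, near the middle of its length; x along it towards the head.
- disc_pile: Neat pile of sheet-metal discs, 68 mm diameter and 18 mm high, beyond the hand tools; a bystander to be left alone. Origin: centre of the underside, z up.
- rivet_tin: Open round steel tin of rivets, 58 mm diameter, 36 mm high, standing among the cones; a bystander to be left alone. Origin: centre of the underside, z up.
There are look-alikes about, which are no part of the job. Leave any red look-alike of the small_cone alone.

How it is judged:
By the outcome, as a careful person would: the job done as asked, in the order asked, and still so for the second after the job is handed in, with the robot touching nothing.
It also fails if it takes over 144 s, if anything falls off the work surface, if the arm or the gripper's body presses on something with over 40 N, if the wrist force passes 120 N, or if a joint passes its speed limit or range.

### The arm

A 6-joint arm with a two-finger parallel gripper is mounted at the origin on the work surface. World frame = base frame: x ahead of the robot, y to its left, z up, the work surface at z = 0. Lengths are in mm, angles in degrees, forces in N, time in s.
With the tool pointing down it reaches from about 300 to 850 mm from the base axis. Payload 4.2 kg.
Tool frame: the origin (TCP) lies between the finger pads; the fingertips stand 14 mm ahead of it and the grasp point (between the pads) lies 5 mm behind it; z points along the fingers, y is the line along which they close (so a half turn about z gives the same grasp; the last joint's range is limited). The gripper opens to 91 mm and grips with 3 to 60 N. Pads are 32 mm wide; open, the fingers measure 118 mm over their backs; the gripper's body (76 mm by 178 mm) begins 60 mm behind the grasp point.
Start: joints at [75.974, 18.312, 89.639, -0, 72.044, -1.146], TCP at [128.175, 560.547, 227.976] pointing down, gripper open.
Joint ranges: [-177.97, 177.97], [-48.28, 115.42], [12.27, 149.76], [-77.06, 257.06], [2.81, 150.46], [-146.56, 146.56]. Speed limits (degrees/s): [147.25, 147.25, 180, 180, 180, 180].

### API

Orientations are given as [roll, pitch, yaw] about the fixed x, y, z axes, in that order (R = Rz(yaw) Ry(pitch) Rx(roll)).
In Python, from workcell import * gives the robot as it stands. The module is installed in compiled form; this text tells all that it offers.
- The arm moves only by the tool send_rows, never from a script. Its argument "deltas" is a list of rows, each a list of 2 entries, a list of its own where there are three numbers: the shift along the tool's x, y, z normalised to -1 to 1, where 1 is 0.5 m, then the turn, a rotation vector about the tool's x, y, z normalised to -1 to 1, where 1 is 0.5 rad. A call has 1 to 10 rows; each row shifts and turns the commanded pose from where the row before left it, along the tool's axes as they then stand; what a row does not reach is not made up. A row lasts 1/10 s, in which the tool goes at most 50 mm and 8.59 degrees, less where a joint would pass 70% of its speed; a pose out of reach is approached as far as the arm can. A call with a number of a shift or a turn outside -1 to 1 is refused whole. A call with a gripper value outside its range is refused whole. "grip" is the closure, from 0 (fully open) to 1 (shut), set as the call begins (left out, the last holds). The fingers move at their own pace and stop on an object; "grip_force" is the grip in N (left out, the last holds). Time passes only in rows, so rows that do not move let the fingers close. It gives the time, the measured TCP pose, the force, the opening and the grip force at its end, in the units of the state.
- state(): the state, without advancing time (a new reading comes with each control period).
- grab_frame(name): name is "scene" or "top" or "wrist"; returns the picture (384x512x3 uint8, red, green, blue); there is no depth.
- calibration(name): a dict with "mtx" (3x3 intrinsics, pixels), "D" ([k1, k2, p1, p2, k3] as OpenCV has them; the pictures are not rectified), "R" (3x3) and "t" (3): a world point X has camera coordinates R X + t. Camera axes: x right, y down, z forward; pixel columns grow to the right and rows downward; lengths in mm; the calibration is good to about 2 mm. A picture is of the moment at which its call begins: read the wrist's pose just before it. calibration takes no time and is no camera call; for the wrist camera it gives the pose at the moment of the call.
- job_done(): hands the job in; it is judged then, once.
Trained networks look in the newest picture that a camera, given by its name, has taken for a name from the list of things; names that differ only in an ending like _2 or _b are one class to them, and where a whole thing is asked for, a point or a joint stands for the part that bears it (a point fixed in the world has none). Each returns a list of dicts, best first, with "p" (0 to 1); they miss things now and then, are a little off and sometimes report something else, mostly with a low value. They report only what shows in the picture. A call takes as long as a camera call. They do not tell look-alikes from the thing itself.
- trace(camera, label): "pixels" (384x512 bool, what is visible of it) and "bbox" ([left, top, width, height] in pixels, round what is visible of it).
The state is a dict: "time_s": time; "qpos": joint angles; "qvel": joint speeds; "effort": joint torques, N m; "ee_pos": TCP position; "ee_rot": TCP orientation; "force": force on the tool from outside, world axes, zero at the start; "torque": the same for the moment, N m; "gripper_width": finger opening in mm; "gripper_force": force on a finger pad.
Only numpy, scipy, OpenCV 4.12 (cv2) and the standard library are available. Lean on these libraries where they do the work, as an engineer would, in place of code of your own. Each camera call takes 0.05 s, during which the arm holds its last target. There are 200 camera calls.

## Working session

There is one attempt and no reset: what is moved stays moved. The work goes in short steps, Python scripts to look and compute and a tool call to move; the robot and the scene stay as the last step left them, time stands still between calls to the robot, and variables do not carry over. Pictures are saved under pics/ and viewed, at most 14 in all, crops included, and the job is handed in when it is done.

Besides the shell and the picture viewer there is one more tool, called after "Call:" as name(argument=value, ...) on one line, values as JSON. send_rows: Moves the arm, as the interface text tells. Scaled input: -1 to 1 covers 0.5 m each way for a shift and 0.5 rad each way for a turn. Its arguments: {"type":"object","properties":{"deltas":{"type":"array","items":{"type":"array"}},"grip":{"type":"number"},"grip_force":{"type":"number"}},"required":["deltas"]}

```bash
mkdir -p pics; python3 - <<'E'
from workcell import *
import cv2
print(state())
for n in ["scene","top"]:
    im=grab_frame(n); cv2.imwrite(f"pics/{n}0.png",cv2.resize(im[:,:,::-1],(800,600),interpolation=cv2.INTER_CUBIC))
    c=calibration(n); print(n,c)
    for l in ["big_cone","small_cone","punch","rivet_set","chisel","bay_tray","round_tray","hammer","disc_pile","rivet_tin"]:
        for r in trace(n,l):
            if r["p"]>.2: print(l,round(r["p"],2),r["bbox"],int(r["pixels"].sum()))
E
```

```text
{'time_s': 0.0, 'qpos': array([ 7.59743808e+01,  1.83521459e+01,  8.97074697e+01, -6.67087776e-05,
        7.20436471e+01, -1.14580974e+00]), 'qvel': array([ 0.00438805, -0.01666442, -0.00453011, -0.11266164,  0.07607466,
       -0.10093055]), 'effort': array([ 1.32083307e-03, -4.12450862e+01, -2.31977373e+01,  7.27516576e-02,
        4.54723800e-02, -1.26751538e-04]), 'ee_pos': array([128.05145278, 560.05920401, 227.10799532]), 'ee_rot': array([-1.79896757e+02, -2.00151439e-03,  1.67120209e+02]), 'force': array([0.63177319, 0.73081228, 0.78366407]), 'torque': array([-0.05290489,  0.01181997,  0.0565706 ]), 'gripper_force': 0.0, 'gripper_width': 91.29035218674044}
scene {'mtx': array([[421.25532318,   0.        , 254.87554682],
       [  0.        , 421.25532318, 183.0225052 ],
       [  0.        ,   0.        ,   1.        ]]), 'D': array([0.04558411, 0.        , 0.        , 0.        , 0.        ]), 'R': array([[ 0.33670169,  0.94159674, -0.00524978],
       [ 0.75767242, -0.27423483, -0.59222273],
       [-0.55907466,  0.19542478, -0.80575721]]), 't': array([-182.73146581, -390.6
[... 863 characters left out ...]
,
       [-0.99860284, -0.00763406, -0.05228861],
       [ 0.05205154,  0.02850719, -0.99823744]]), 't': array([  3.27682711, 570.20900648, 900.08407127])}
big_cone 0.64 [299.5, 235.9, 32.4, 28.8] 649
small_cone 0.94 [348.2, 300.2, 21.6, 24.1] 369
small_cone 0.87 [246.9, 247.5, 19.6, 25.0] 295
punch 0.57 [202.0, 158.9, 7.1, 49.1] 319
rivet_set 0.87 [254.1, 156.5, 19.7, 42.3] 445
chisel 0.6 [305.5, 141.9, 19.3, 58.6] 557
bay_tray 0.8 [74.4, 161.4, 83.1, 134.9] 9617
round_tray 0.95 [352.3, 167.1, 109.9, 109.5] 9749
hammer 0.66 [102.6, 98.5, 122.6, 40.0] 1811
disc_pile 0.65 [242.5, 85.4, 32.5, 30.4] 824
rivet_tin 0.55 [193.5, 229.3, 27.4, 28.9] 620
rivet_tin 0.53 [73.0, 163.3, 82.2, 132.0] 9571
```

View pics/scene0.png

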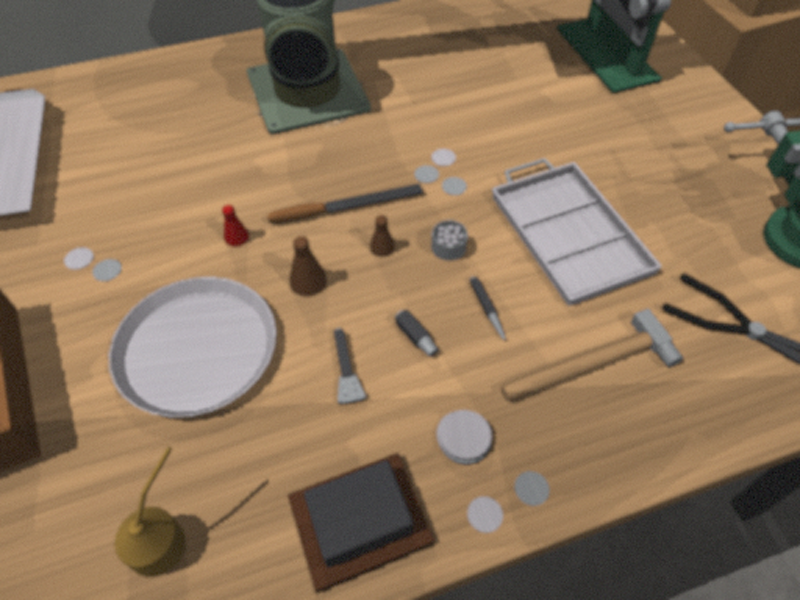

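View pics/top0.png

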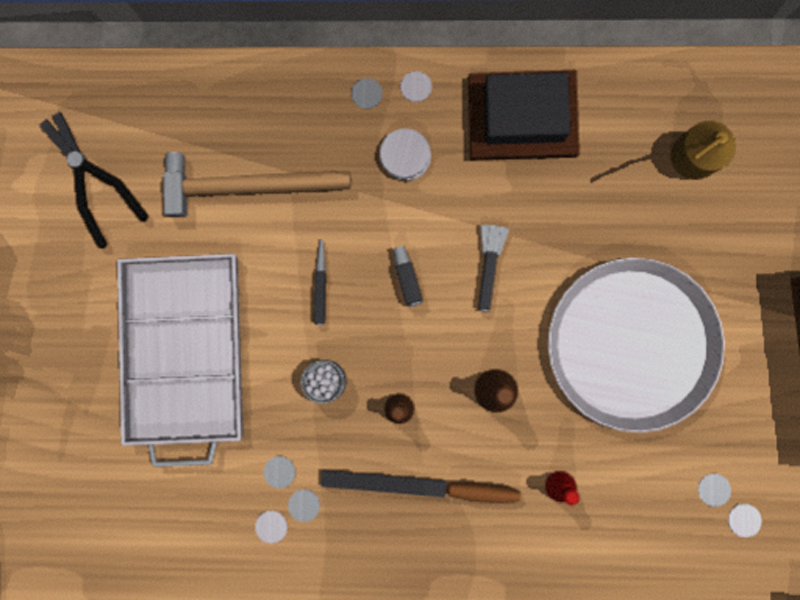

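```bash
cat > h.py <<'E'
from workcell import *
import numpy as np, cv2
from scipy.optimize import least_squares
from scipy.spatial.transform import Rotation as Ro
def ring(d,z,n=40):
    a=np.linspace(0,2*np.pi,n,endpoint=False); return np.c_[d/2*np.cos(a),d/2*np.sin(a),np.full(n,z)]
def box(x0,x1,w,z0,z1):
    return np.array([[x,y,z] for x in(x0,x1) for y in(-w/2,w/2) for z in(z0,z1)],float)
a=ring(18,0)
M={"big_cone":np.r_[ring(60,0),ring(26,72),ring(24,100)],"small_cone":np.r_[ring(42,0),ring(22,46),ring(20,72)],
"punch":np.r_[box(-58,14,14,0,14),box(58,59,3,5.5,8.5)],
"rivet_set":np.r_[box(-39,17,24,0,24),np.c_[np.full(40,41),a[:,0],a[:,1]+12]],
"chisel":np.r_[box(-57,23,16,0,16),box(58,60,40,4,10)],
"bay_tray":box(-126,126,160,0,23),"round_tray":np.r_[ring(206,0,90),ring(236,22,90)],
"rivet_tin":np.r_[ring(58,0),ring(58,36)],"disc_pile":np.r_[ring(68,0),ring(68,18)]}
ang=np.deg2rad(np.arange(0,360,10)); DIR=np.c_[np.cos(ang),np.sin(ang)]
def proj(P,c):
    return cv2.projectPoints(np.asarray(P,float).reshape(-1,1,3),cv2.Rodrigues(c["R"])[0],c["t"],c["mtx"],c["D"])[0][:,0]
def hull(m):
    n,l,s,_=cv2.connectedComponentsWithStats(m.astype(np.uint8)); k=1+s[1:,4].argmax()
    y,x=np.nonzero(l==k); return np.c_[x,y].astype(float)
def sup(p): return (p@DIR.T).max(0)
def ray(px,c,z):
    u=cv2.undistortPoints(np.array([[px]],float),c["mtx"],c["D"])[0,0]; d=c["R"].T@[u[0],u[1],1]; o=-c["R"].T@c["t"]
    return o+d*(z-o[2])/d[2]
def place(q,name): return M[name]@Ro.from_euler("z",q[3]).as_matrix().T+q[:3]
def fit(name,obs,q0,free=(0,1,2,3)):
    """obs: list of (mask, cal)"""
    hs=[sup(hull(m))+.0 for m,c in obs]; free=list(free); q0=np.array(q0,float)
    def f(v):
        q=q0.copy(); q[free]=v
        return np.concatenate([sup(proj(place(q,name),c))-h-.5*0 for h,(m,c) in zip(hs,obs)])
    r=least_squares(f,q0[free],loss="soft_l1",x_scale=[1 if i<3 else .02 for i in free]); q=q0.copy(); q[free]=r.x
    return q,np.sqrt((f(r.x)**2).mean())
E
python3 - <<'E'
from h import *
T={}
for n in ["scene","top"]:
    grab_frame(n)
    for l in M: T[n,l]=[r for r in trace(n,l) if r["p"]>.3]
cs,ct=calibration("scene"),calibration("top")
cams={"scene":cs,"top":ct}
for l in M:
    best=None
    for a in T["top",l]:
      for b in T["scene",l]:
        h=hull(a["pixels"]); x=ray(h.mean(0),ct,10)
        y0s=[0] if "cone" in l or l in("round_tray","bay_tray","rivet_tin","disc_pile") else [0,np.pi]
        for y0 in y0s:
            fr=(0,1,2,3) if l in("punch","chisel","rivet_set","bay_tray") else (0,1,2)
            q,e=fit(l,[(a["pixels"],ct),(b["pixels"],cs)],[x[0],x[1],0,y0],fr)
            print(l,a["bbox"][:2],b["bbox"][:2],q[:3].round(1),np.rad2deg(q[3]).round(1),"rms",e.round(2))
print(calibration("wrist"))
im=grab_frame("top"); 
a=cv2.resize(im[225:345,230:390,::-1],(800,600),interpolation=cv2.INTER_CUBIC); cv2.imwrite("pics/c1.png",a)
E
```

```text
big_cone [298.8, 237.2] [184.1, 152.0] [ 459.9 -124.9   -3.8] 0.0 rms 0.32
big_cone [100.8, 98.2] [184.1, 152.0] [678.8  75.  216.3] 0.0 rms 71.55
small_cone [348.5, 303.3] [140.9, 132.0] [ 330.7 -212.4   -1.8] 0.0 rms 0.99
small_cone [246.2, 249.3] [140.9, 132.0] [434.5   1.2  31.2] 0.0 rms 45.87
small_cone [102.0, 96.3] [140.9, 132.0] [664.8  60.8 299.3] 0.0 rms 90.63
punch [202.6, 153.4] [297.4, 175.1] [6.084e+02 1.199e+02 4.000e-01] -0.6 rms 0.83
punch [202.6, 153.4] [297.4, 175.1] [604.9 118.6   4.3] 178.7 rms 1.47
rivet_set [254.2, 156.2] [253.1, 194.9] [617.5  -0.   -3.4] 15.7 rms 0.93
rivet_set [254.2, 156.2] [253.1, 194.9] [ 6.166e+02 -6.000e-01 -4.000e-01] 195.5 rms 1.29
chisel [306.5, 143.9] [213.0, 211.4] [ 627.7 -114.5   -5.2] -7.6 rms 1.22
chisel [306.5, 143.9] [213.0, 211.4] [ 636.3 -115.    -2.5] 170.8 rms 2.92
bay_tray [72.6, 162.8] [314.1, 102.7] [512.9 312.5   4.7] 2.7 rms 2.93
round_tray [351.8, 166.9] [71.9, 175.7] [ 524.4 -310.3   -3.3] 0.0 rms 0.92
rivet_tin [194.0, 227.1] [278.9, 139.5] [471.9 111.3   2.3] 0.0 rms 0.56
disc_pile [243.6, 85.9] [278.7, 262.5] [789.    3.9  -0.9] 0.0 rms 0.75
{'mtx': array([[292.95725507,   0.        , 251.25435426],
       [  0.        , 292.95725507, 185.37618683],
       [  0.        ,   0.        ,   1.        ]]), 'D': array([-0.00039238,  0.        ,  0.        ,  0.        ,  0.        ]), 'R': array([[ 2.23077673e-01,  9.74800551e-01, -4.86589580e-04],
       [ 9.36955115e-01, -2.14279164e-01,  2.76042665e-01],
       [ 2.68982277e-01, -6.20348680e-02, -9.61145260e-01]]), 't': array([-575.0559446 ,  -33.35454604,  391.39006379])}
```

View pics/c1.png

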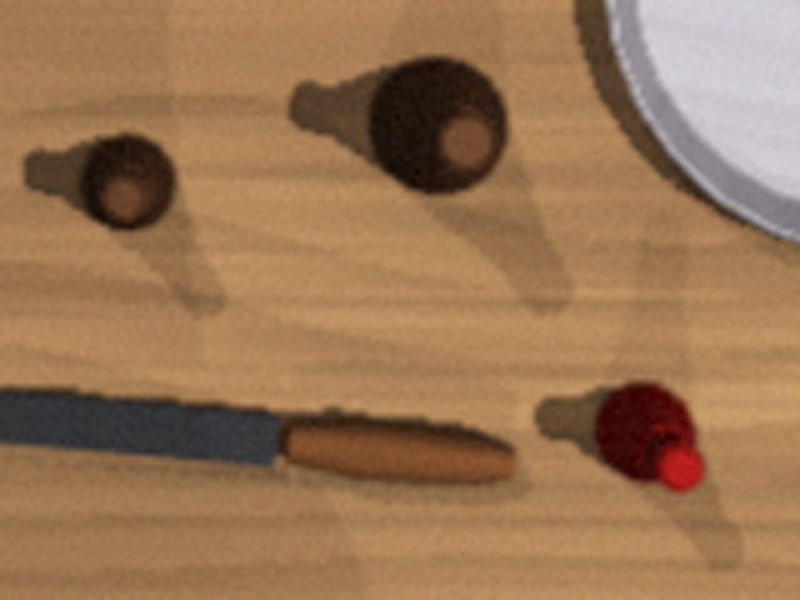

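Three candidates for the small cone in the top view: the rusty one at (255,261), the red one at (359,312), and the larger rusty cone at (317,250), which is the big cone. The one at (255,261) is meant, because it is rusty and small. The red one is the look-alike. Next I move the wrist camera over for finer measurements.

Call:
send_rows(deltas=[[[0,0,0],[0,0,-0.225]],[[0,0,0],[0,0,-0.225]],[[-0.053,-0.063,0],[0,0,0]],[[-0.053,-0.063,0],[0,0,0]],[[-0.053,-0.063,0],[0,0,0]],[[-0.053,-0.063,0],[0,0,0]],[[-0.053,-0.063,0],[0,0,0]],[[-0.053,-0.063,0],[0,0,0]],[[-0.053,-0.063,0],[0,0,0]],[[-0.053,-0.063,0],[0,0,0]]])

```text
time_s: 3.15
ee_pos: [341.1, 307.3, 228.2]
ee_rot: [180.0, 0.0, -180.0]
force: [0.8, -0.5, -0.5]
gripper_width: 91.3
gripper_force: 0.0
```

Call:
send_rows(deltas=[[[-0.053,-0.063,0],[0,0,0]],[[-0.053,-0.063,0],[0,0,0]],[[-0.053,-0.063,0],[0,0,0]],[[-0.053,-0.063,0],[0,0,0]],[[-0.053,-0.063,0],[0,0,0]],[[-0.053,-0.063,0],[0,0,0]],[[0,0,0],[0,0,0]],[[0,0,0],[0,0,0]],[[0,0,0],[0,0,0]]])

```text
time_s: 4.05
ee_pos: [498.5, 120.3, 227.9]
ee_rot: [180.0, -0.0, -180.0]
force: [0.3, 1.0, 0.1]
gripper_width: 91.1
gripper_force: 0.0
```

```bash
cat > look.py <<'E'
from h import *
import pickle,sys
tag=sys.argv[1]
s=state(); print(s["time_s"],s["ee_pos"].round(1),s["ee_rot"].round(2))
c=calibration("wrist"); im=grab_frame("wrist"); O={"cal":c}
for l in M:
    O[l]=[(r["p"],r["pixels"]) for r in trace("wrist",l) if r["p"]>.3]
    for p,m in O[l]:
        h=hull(m); print(l,round(p,2),h.min(0),h.max(0),ray(h.mean(0),c,10).round(0)[:2])
pickle.dump(O,open(f"{tag}.pkl","wb")); cv2.imwrite(f"pics/{tag}.png",im[:,:,::-1])
E
python3 look.py w1
```

```text
4.05 [498.5 120.3 227.9] [ 1.7997e+02 -4.0000e-02 -1.7995e+02]
big_cone 0.83 [  0. 111.] [ 85. 157.] [ 466. -141.]
small_cone 0.63 [137.  98.] [179. 130.] [438.   6.]
punch 0.57 [246. 199.] [257. 254.] [590. 121.]
chisel 0.77 [ 79. 213.] [ 95. 229.] [ 583. -107.]
bay_tray 0.8 [335.  41.] [483. 254.] [476. 317.]
round_tray 0.86 [  0. 158.] [ 12. 232.] [ 547. -212.]
round_tray 0.67 [137.  98.] [180. 129.] [437.   6.]
```

View pics/w1.png

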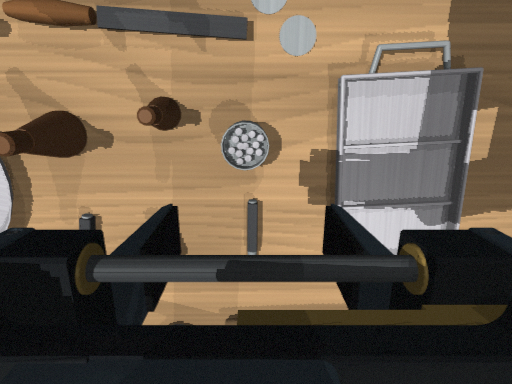

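Call:
send_rows(deltas=[[[-0.07,0.02,0],[0,0,0]],[[-0.07,0.02,0],[0,0,0]],[[-0.07,0.02,0],[0,0,0]],[[-0.07,0,0],[0,0,0]],[[0,0,0],[0,0,0]],[[0,0,0],[0,0,0]],[[0,0,0],[0,0,0]]])

```text
time_s: 5.25
ee_pos: [638.3, 149.5, 227.9]
ee_rot: [-180.0, -0.1, -180.0]
force: [0.0, 0.6, 0.9]
gripper_width: 91.2
gripper_force: 0.0
```

```bash
python3 look.py w2
```

```text
5.25 [638.3 149.5 227.9] [-1.8000e+02 -7.0000e-02 -1.7999e+02]
big_cone 0.6 [0. 0.] [43. 40.] [ 471. -115.]
big_cone 0.47 [320.   0.] [473. 172.] [540. 318.]
small_cone 0.69 [117.   0.] [144.   8.] [455.  13.]
punch 0.64 [223.  93.] [235. 184.] [601. 121.]
rivet_set 0.59 [112. 115.] [153. 181.] [617.  -3.]
chisel 0.67 [ 37. 110.] [ 67. 201.] [ 635. -114.]
bay_tray 0.77 [320.   0.] [473. 172.] [539. 318.]
rivet_tin 0.86 [190.   0.] [243.  50.] [475. 110.]
```

Call:
send_rows(deltas=[[[0,-0.08,0],[0,0,0]],[[0,-0.08,0],[0,0,0]],[[0,-0.08,0],[0,0,0]],[[0,-0.08,0],[0,0,0]],[[0,-0.08,0],[0,0,0]],[[0,-0.08,0],[0,0,0]],[[0,-0.08,0],[0,0,0]],[[0,0,0],[0,0,0]],[[0,0,0],[0,0,0]],[[0,0,0],[0,0,0]]])

```text
time_s: 6.75
ee_pos: [639.3, -129.5, 227.9]
ee_rot: [180.0, -0.0, -180.0]
force: [0.0, -0.1, -0.4]
gripper_width: 91.4
gripper_force: 0.0
```

```bash
python3 look.py w3
```

```text
6.75 [ 639.3 -129.5  227.9] [ 1.7996e+02 -1.0000e-02 -1.7996e+02]
big_cone 0.61 [231.   0.] [282.  39.] [ 471. -124.]
small_cone 0.48 [359.   0.] [384.   7.] [456.   6.]
punch 0.85 [437.  92.] [463. 184.] [598. 119.]
rivet_set 0.77 [337. 114.] [366. 180.] [617.   0.]
round_tray 0.81 [0. 0.] [196. 169.] [ 535. -314.]
rivet_tin 0.67 [432.   0.] [506.  50.] [476. 119.]
```

View pics/w3.png

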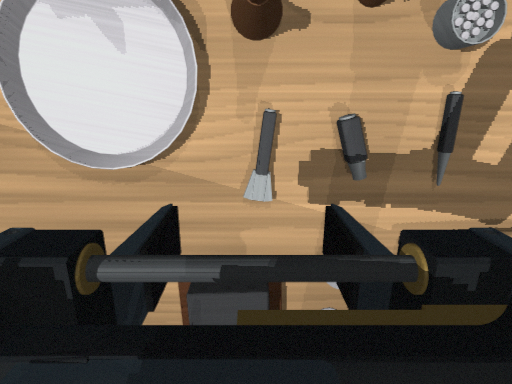

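Call:
send_rows(deltas=[[[0.026,0.076,0],[0,0,0]],[[0.026,0.076,0],[0,0,0]],[[0.026,0.076,0],[0,0,0]],[[0.026,0.076,0],[0,0,0]],[[0.026,0.076,0],[0,0,0]],[[0,0,0],[0,0,0]],[[0,0,0],[0,0,0]],[[0,0,0],[0,0,0]]])

```text
time_s: 8.05
ee_pos: [574.7, 58.8, 228.0]
ee_rot: [-180.0, 0.0, 180.0]
force: [-0.2, -0.2, -0.6]
gripper_width: 91.5
gripper_force: 0.0
```

```bash
python3 look.py w4; cat > fitall.py <<'E'
from h import *
import pickle
W={k:pickle.load(open(k+".pkl","rb")) for k in("w1","w2","w3","w4")}
def inside(m):
    h=hull(m); return h.min()>1 and h[:,0].max()<510 and h[:,1].max()<200
tc={}
for n in("scene","top"):
    grab_frame(n)
    tc[n]={l:[(r["p"],r["pixels"]) for r in trace(n,l) if r["p"]>.3] for l in M}; tc[n]["cal"]=calibration(n)
Q0={"big_cone":(460,-125,0,0),"small_cone":(434,1,0,0),"punch":(608,120,0,0),"rivet_set":(617,0,0,.27),"chisel":(628,-114,0,-.13),
"bay_tray":(513,312,0,.02),"round_tray":(524,-310,0,0)}
for l,q0 in Q0.items():
    obs=[];tags=[]
    for k,O in {**W,**tc}.items():
        for p,m in O[l]:
            if k[0]=="w" and not inside(m): continue
            h=hull(m); pp=proj(place(q0,l),O["cal"])
            if np.abs((h.min(0)+h.max(0))/2-(pp.min(0)+pp.max(0))/2).max()<15: obs.append((m,O["cal"]));tags.append(k);break
    fr=(0,1,2,3) if l in("punch","chisel","rivet_set","bay_tray") else (0,1,2)
    def show(t,o):
        if not o: return
        for f in (fr,tuple(i for i in fr if i!=2)):
            if len(o)<2 and 2 in f: continue
            q,e=fit(l,o,q0,f); print(l,t,q[:3].round(1),np.rad2deg(q[3]).round(1),"rms",e.round(2))
    show(tags,obs)
    w=[i for i,t in enumerate(tags) if t[0]=="w"]
    show([tags[i] for i in w],[obs[i] for i in w])
E
python3 fitall.py
```

```text
8.05 [574.7  58.8 228. ] [-1.7998e+02  3.0000e-02  1.7998e+02]
big_cone 0.74 [292. 144.] [306. 229.] [601. 121.]
big_cone 0.61 [38. 45.] [128.  97.] [ 460. -138.]
small_cone 0.62 [192.  24.] [228.  66.] [436.   9.]
punch 0.76 [292. 144.] [305. 228.] [601. 121.]
rivet_set 0.87 [189. 165.] [223. 225.] [618.  -1.]
chisel 0.47 [ 0. 53.] [ 48. 212.] [ 543. -237.]
bay_tray 0.96 [382.   0.] [511. 218.] [509. 304.]
bay_tray 0.49 [272.  51.] [324. 105.] [472. 115.]
round_tray 0.56 [ 0. 53.] [ 47. 213.] [ 543. -237.]
rivet_tin 0.58 [272.  51.] [324. 105.] [472. 115.]
disc_pile 0.67 [192. 282.] [238. 323.] [791.   4.]
big_cone ['w4', 'scene', 'top'] [ 462.7 -125.    -4. ] 0.0 rms 0.9
big_cone ['w4', 'scene', 'top'] [ 463.3 -123.4    0. ] 0.0 rms 1.09
big_cone ['w4'] [ 463.9 -122.7    0. ] 0.0 rms 0.71
small_cone ['w1', 'w4', 'scene', 'top'] [4.369e+02 9.400e+00 1.000e-01] 0.0 rms 1.61
small_cone ['w1', 'w4', 'scene', 'top'] [436.9   9.4   0. ] 0.0 rms 1.6
small_cone ['w1', 'w4'] [437.    9.4  -1.8] 0.0 rms 0.88
small_cone ['w1', 'w4'] [437.2   9.8   0. ] 0.0 rms 0.89
punch ['w2', 'w3', 'scene'] [610.9 120.9  -2. ] -0.2 rms 1.52
punch ['w2', 'w3', 'scene'] [610.7 120.5   0. ] -0.1 rms 1.53
punch ['w2', 'w3'] [611.4 121.5  -3.3] -0.3 rms 1.37
punch ['w2', 'w3'] [611.  120.8   0. ] -0.1 rms 1.47
rivet_set ['w2', 'w3', 'scene'] [6.202e+02 1.000e-01 3.000e-01] 16.0 rms 1.24
rivet_set ['w2', 'w3', 'scene'] [6.202e+02 1.000e-01 0.000e+00] 15.9 rms 1.24
rivet_set ['w2', 'w3'] [ 6.206e+02  4.000e-01 -7.000e-01] 15.6 rms 1.31
rivet_set ['w2', 'w3'] [6.205e+02 4.000e-01 0.000e+00] 15.6 rms 1.33
chisel ['scene', 'top'] [ 627.1 -113.8   -6.4] -7.0 rms 1.94
chisel ['scene', 'top'] [ 628.1 -114.1    0. ] -6.6 rms 1.96
bay_tray ['scene'] [511.5 316.5   0. ] 1.9 rms 1.95
round_tray ['scene', 'top'] [ 525.4 -310.8   -3.3] 0.0 rms 0.82
round_tray ['scene', 'top'] [ 526.2 -309.9    0. ] 0.0 rms 0.89
```

View pics/w4.png

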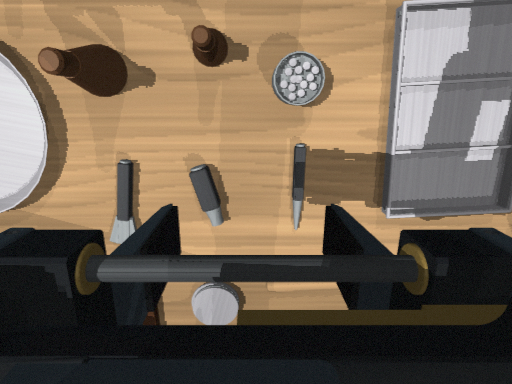

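```bash
python3 - <<'E'
from h import *
import pickle
W={k:pickle.load(open(k+".pkl","rb")) for k in("w1","w2","w3","w4")}
ct=calibration("top"); c4=W["w4"]["cal"]; c1=W["w1"]["cal"]
print("top rim",[ray(np.array(p)*.64-.2,ct,23).round(0)[:2] for p in[(118,256),(235,255),(240,440),(122,444)]])
print("top ribs",[ray(np.array(p)*.64-.2,ct,11).round(0)[:2] for p in[(127,320),(234,318),(128,380),(235,378)]])
print("w4 rim",[ray(p,c4,23).round(0)[:2] for p in[(386,217),(403,0)]])
print("w4 ribs",[ray(p,c4,11).round(0)[:2] for p in[(402,82),(392,150)]])
print("w1 rim,ribs",[ray(p,c1,23).round(0)[:2] for p in[(340,74),(481,68)]],[ray(p,c1,11).round(0)[:2] for p in[(345,146),(345,206)]])
for k in("w2",): 
    o=[(W[k]["chisel"][0][1],W[k]["cal"])]
    print(fit("chisel",o,(628,-114,0,-.1),(0,1,3)))
    o+= [(W[k]["chisel"][0][1],W[k]["cal"])]
E
```

```text
top rim [array([641., 400.]), array([643., 237.]), array([390., 224.]), array([383., 386.])]
top ribs [array([553., 390.]), array([557., 240.]), array([469., 386.]), array([473., 236.])]
w4 rim [array([647., 237.]), array([393., 223.])]
w4 ribs [array([477., 240.]), array([559., 239.])]
w1 rim,ribs [array([392., 223.]), array([385., 385.])] [array([477., 240.]), array([559., 247.])]
(array([ 6.30828747e+02, -1.13442464e+02,  0.00000000e+00, -1.57850201e-01]), np.float64(2.1928805057023464))
```

Call:
send_rows(deltas=[[[0.037,-0.0607,0],[0,0,0]],[[0.037,-0.0607,0],[0,0,0]],[[0.037,-0.0607,0],[0,0,0]],[[0.037,-0.0607,0],[0,0,0]],[[0.037,-0.0607,0],[0,0,0]],[[0.037,-0.0607,0],[0,0,0]],[[0,0,0.05],[0,0,0]],[[0,0,0.05],[0,0,0]],[[0,0,0.05],[0,0,0]],[[0,0,0],[0,0,0]]])

```text
time_s: 10.55
ee_pos: [461.0, -122.0, 150.3]
ee_rot: [179.9, -0.4, 180.0]
force: [-0.4, 0.3, 0.4]
gripper_width: 91.0
gripper_force: 0.0
```

Call:
send_rows(deltas=[[[0,0,0.05],[0,0,0]],[[0,0,0.05],[0,0,0]],[[0,0,0.04],[0,0,0]],[[0,0,0],[0,0,0]],[[0,0,0],[0,0,0]]])

```text
time_s: 11.05
ee_pos: [464.2, -122.7, 84.0]
ee_rot: [-180.0, 0.1, -180.0]
force: [-0.4, 0.7, 0.4]
gripper_width: 91.2
gripper_force: 0.0
```

Call:
send_rows(deltas=[[[0,0,0],[0,0,0]],[[0,0,0],[0,0,0]],[[0,0,0],[0,0,0]],[[0,0,0],[0,0,0]],[[0,0,0],[0,0,0]],[[0,0,0],[0,0,0]],[[0,0,0],[0,0,0]]], grip=1, grip_force=25)

```text
time_s: 11.75
ee_pos: [463.3, -122.5, 82.9]
ee_rot: [180.0, -0.0, -180.0]
force: [0.1, -0.4, -0.3]
gripper_width: 38.3
gripper_force: 0.0
```

Call:
send_rows(deltas=[[[0,0,0],[0,0,0]],[[0,0,0],[0,0,0]],[[0,0,0],[0,0,0]],[[0,0,0],[0,0,0]],[[0,0,-0.01],[0,0,0]],[[0,0,-0.02],[0,0,0]],[[0,0,-0.04],[0,0,0]],[[0,0,-0.05],[0,0,0]],[[0,0,0],[0,0,0]]])

```text
time_s: 12.65
ee_pos: [465.4, -123.0, 146.2]
ee_rot: [-179.9, 0.4, -180.0]
force: [1.3, -0.4, -3.2]
gripper_width: 25.1
gripper_force: 23.8
```

Call:
send_rows(deltas=[[[0,0,-0.04],[0,0,0]],[[0,0,-0.04],[0,0,0]],[[0.0066,0.079,0],[0,0,0]],[[0.0066,0.079,0],[0,0,0]],[[0.0066,0.079,0],[0,0,0]],[[0.0066,0.079,0],[0,0,0]],[[0.0066,0.079,0],[0,0,0]],[[0.0066,0.079,0],[0,0,0]],[[0.0066,0.079,0],[0,0,0]],[[0.0066,0.079,0],[0,0,0]]])

```text
time_s: 13.65
ee_pos: [435.8, 194.9, 182.1]
ee_rot: [-180.0, -0.1, -180.0]
force: [0.2, 0.8, -2.7]
gripper_width: 24.4
gripper_force: 24.4
```

Call:
send_rows(deltas=[[[0.0066,0.079,0],[0,0,0]],[[0.0066,0.079,0],[0,0,0]],[[0,0,0],[0,0,0]],[[0,0,0.04],[0,0,0]],[[0,0,0.04],[0,0,0]],[[0,0,0.04],[0,0,0]],[[0,0,0.04],[0,0,0]],[[0,0,0],[0,0,0]],[[0,0,0],[0,0,0]]])

```text
time_s: 14.55
ee_pos: [430.0, 271.9, 102.7]
ee_rot: [-180.0, -0.1, 180.0]
force: [0.6, 0.6, -2.9]
gripper_width: 23.6
gripper_force: 25.0
```

```bash
cat > v.py <<'E'
from h import *
import sys
n,tag,x,y,w=sys.argv[1],sys.argv[2],*map(int,sys.argv[3:6])
im=grab_frame(n); s=state(); print(s["time_s"],s["ee_pos"].round(1),s["ee_rot"].round(2),s["force"].round(1),s["gripper_width"].round(1))
h=w*3//4; cv2.imwrite(f"pics/{tag}.png",cv2.resize(im[y:y+h,x:x+w,::-1],(800,600),interpolation=cv2.INTER_CUBIC))
E
python3 v.py scene p1 290 60 160
```

```text
Traceback (most recent call last):
  File "v.py", line 4, in <module>
    im=grab_frame(n); s=state(); print(s["time_s"],s["ee_pos"].round(1),s["ee_rot"].round(2),s["force"].round(1),s["gripper_width"].round(1))
                                                                                                                 ^^^^^^^^^^^^^^^^^^^^^^^^
AttributeError: 'float' object has no attribute 'round'
```

Call:
send_rows(deltas=[[[0,0,0.014],[0,0,0]],[[0,0,0.012],[0,0,0]],[[0,0,0.002],[0,0,0]],[[0,0,0.002],[0,0,0]],[[0,0,0.002],[0,0,0]],[[0,0,0],[0,0,0]],[[0,0,0],[0,0,0]]])

```text
time_s: 15.3
ee_pos: [430.4, 272.8, 87.6]
ee_rot: [180.0, 0.0, -180.0]
force: [-1.6, -0.4, 3.5]
gripper_width: 23.3
gripper_force: 25.3
```

```bash
sed -i 's/,s\["gripper_width"\].round(1)//' v.py; python3 v.py scene p1 290 60 160
```

```text
15.35 [430.4 272.8  87.6] [ 1.7996e+02  4.0000e-02 -1.7999e+02] [-2.5 -0.4  5.4]
```

View pics/p1.png

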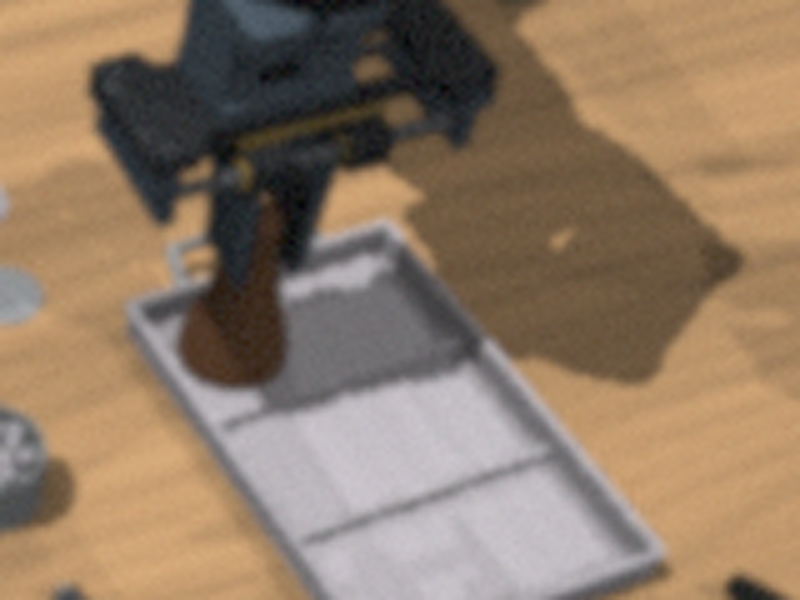

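Call:
send_rows(deltas=[[[0,0,0],[0,0,0]],[[0,0,0],[0,0,0]],[[0,0,0],[0,0,0]],[[0,0,0],[0,0,0]],[[0,0,0],[0,0,0]],[[0,0,-0.02],[0,0,0]],[[0,0,-0.05],[0,0,0]],[[0,0,-0.08],[0,0,0]],[[0,0,0],[0,0,0]]], grip=0.4)

```text
time_s: 16.25
ee_pos: [433.3, 274.3, 167.5]
ee_rot: [179.7, 0.6, -180.0]
force: [0.4, 0.0, -0.1]
gripper_width: 54.6
gripper_force: 0.0
```

Call:
send_rows(deltas=[[[-0.0548,-0.0507,0],[0,0,0]],[[-0.0548,-0.0507,0],[0,0,0]],[[-0.0548,-0.0507,0],[0,0,0]],[[-0.0548,-0.0507,0],[0,0,0]],[[-0.0548,-0.0507,0],[0,0,0]],[[-0.0548,-0.0507,0],[0,0,0]],[[0,0,0.05],[0,0,0]],[[0,0,0.05],[0,0,0]],[[0,0,0],[0,0,0]],[[0,0,0],[0,0,0]]])

```text
time_s: 17.25
ee_pos: [594.6, 120.5, 112.1]
ee_rot: [-180.0, -0.0, -180.0]
force: [0.3, 0.4, 0.1]
gripper_width: 55.1
gripper_force: 0.0
```

```bash
python3 v.py scene p2 180 90 260; python3 - <<'E'
from h import *
c=calibration("wrist"); grab_frame("wrist")
for l,q0 in(("punch",(611,121,0,0)),("big_cone",0)):
    for r in trace("wrist",l):
        if r["p"]>.3: print(l,r["p"],r["bbox"], fit(l,[(r["pixels"],c)],q0,(0,1,3)) if l=="punch" else "")
E
```

```text
17.3 [595.2 120.7 113. ] [ 1.7998e+02  8.0000e-02 -1.7997e+02] [0.  0.9 0.1]
punch 0.65 [244.6, 137.3, 13.1, 116.5] (array([ 6.10235984e+02,  1.20976521e+02,  0.00000000e+00, -6.20126275e-03]), np.float64(1.8848934163752165))
big_cone 0.93 [409.4, 1.6, 74.3, 25.0]
```

View pics/p2.png

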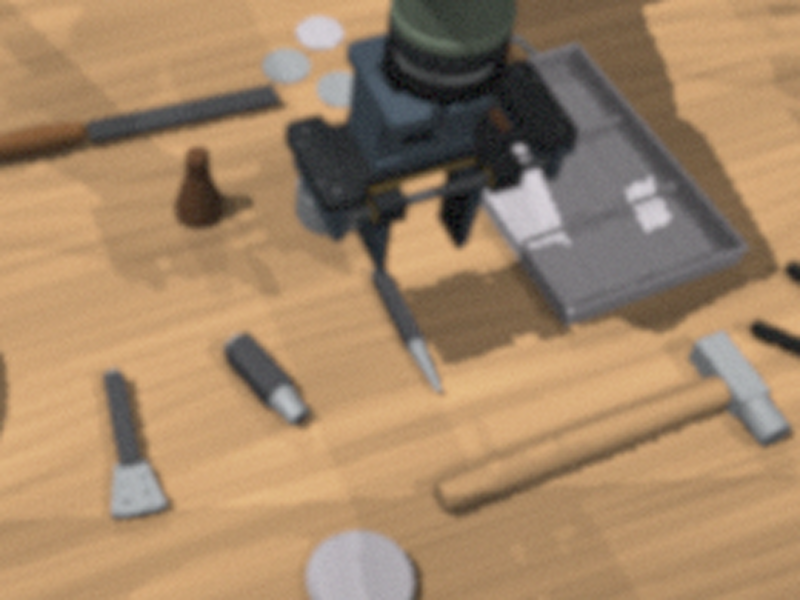

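Call:
send_rows(deltas=[[[0,0,0.05],[0,0,0]],[[0,0,0.05],[0,0,0]],[[0,0,0.05],[0,0,0]],[[0,0,0.03],[0,0,0]],[[0,0,0.01],[0,0,0]],[[0,0,0],[0,0,0]],[[0,0,0],[0,0,0]]])

```text
time_s: 18.15
ee_pos: [595.6, 120.7, 18.2]
ee_rot: [180.0, 0.1, -180.0]
force: [0.5, -0.2, 0.1]
gripper_width: 54.8
gripper_force: 0.0
```

Call:
send_rows(deltas=[[[0,0,0],[0,0,0]],[[0,0,0],[0,0,0]],[[0,0,0],[0,0,0]],[[0,0,0],[0,0,0]],[[0,0,0],[0,0,0]],[[0,0,0],[0,0,0]],[[0,0,0],[0,0,0]],[[0,0,0],[0,0,0]]], grip=1, grip_force=25)

```text
time_s: 18.95
ee_pos: [594.7, 120.5, 17.0]
ee_rot: [180.0, -0.0, -180.0]
force: [-0.8, -0.2, 1.7]
gripper_width: 13.7
gripper_force: 25.0
```

Call:
send_rows(deltas=[[[0,0,-0.02],[0,0,0]],[[0,0,-0.06],[0,0,0]],[[0,0,-0.09],[0,0,0]],[[0,0,-0.09],[0,0,0]],[[0.0241,0.0723,0],[0,0,0]],[[0.0241,0.0723,0],[0,0,0]],[[0.0241,0.0723,0],[0,0,0]],[[0.0241,0.0723,0],[0,0,0]],[[0.0241,0.0723,0],[0,0,0]],[[0.0241,0.0723,0],[0,0,0]]])

```text
time_s: 19.95
ee_pos: [521.6, 338.6, 147.4]
ee_rot: [-180.0, 0.0, -180.0]
force: [0.1, -0.5, -1.2]
gripper_width: 13.8
gripper_force: 25.0
```

Call:
send_rows(deltas=[[[0,0,0],[0,0,0.2767]],[[0,0,0],[0,0,0.2767]],[[0,0,0],[0,0,0.2767]],[[0,0,0],[0,0,0.2767]],[[0,0,0],[0,0,0.2767]],[[0,0,0],[0,0,0.2767]],[[0,0,0],[0,0,0.2767]],[[0,0,0],[0,0,0.2767]],[[0,0,0],[0,0,0.2767]],[[0,0,0],[0,0,0.2767]]])

```text
time_s: 20.95
ee_pos: [522.1, 337.2, 147.3]
ee_rot: [-180.0, 0.0, 100.4]
force: [0.1, 0.2, -1.3]
gripper_width: 13.9
gripper_force: 25.0
```

Call:
send_rows(deltas=[[[0,0,0],[0,0,0.2767]],[[0,0,0.05],[0,0,0]],[[0,0,0],[0,0,0]],[[0,0,0],[0,0,0]],[[0,0,0],[0,0,0]]])

```text
time_s: 21.45
ee_pos: [522.8, 337.6, 123.0]
ee_rot: [179.9, -0.0, 92.8]
force: [-0.2, -0.5, -1.0]
gripper_width: 13.5
gripper_force: 25.0
```

```bash
python3 v.py top p3 30 110 200; python3 - <<'E'
from h import *
ct=calibration("top"); grab_frame("top")
for r in trace("top","big_cone"):
    if r["p"]>.3: print(r["p"],r["bbox"],fit("big_cone",[(r["pixels"],ct)],(430,272,3,0),(0,1)))
E
```

```text
21.5 [522.8 337.6 123.1] [ 1.7991e+02 -5.0000e-02  9.2820e+01] [-0.1  0.5 -1. ]
0.69 [110.4, 249.5, 39.6, 28.6] (array([427.51293087, 271.8925212 ,   3.        ,   0.        ]), np.float64(0.2055987216299751))
0.44 [193.6, 228.1, 28.7, 28.9] (array([470.28997983, 113.74077655,   3.        ,   0.        ]), np.float64(0.5145512622001659))
```

View pics/p3.png

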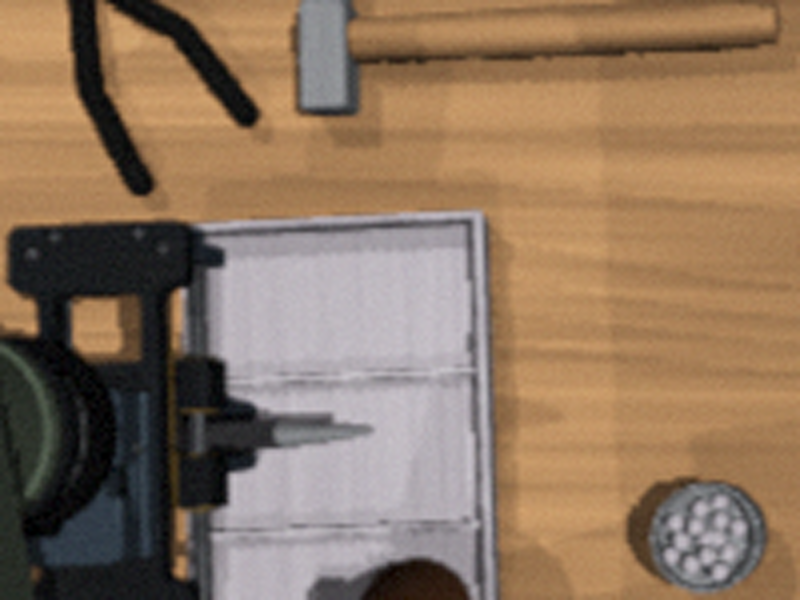

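Call:
send_rows(deltas=[[[0,0,0.06],[0,0,0]],[[0,0,0.06],[0,0,0]],[[0,0,0.05],[0,0,0]],[[0,0,0.02],[0,0,0]],[[0,0,0.01],[0,0,0]],[[0,0,0.002],[0,0,0]],[[0,0,0.002],[0,0,0]],[[0,0,0.002],[0,0,0]],[[0,0,0],[0,0,0]],[[0,0,0],[0,0,0]]])

```text
time_s: 22.6
ee_pos: [523.0, 337.8, 20.0]
ee_rot: [179.9, -0.1, 92.8]
force: [0.3, 0.0, 2.0]
gripper_width: 13.9
gripper_force: 25.0
```

Call:
send_rows(deltas=[[[0,0,0],[0,0,0]],[[0,0,0],[0,0,0]],[[0,0,0],[0,0,0]],[[0,0,0],[0,0,0]],[[0,0,-0.02],[0,0,0]],[[0,0,-0.08],[0,0,0]],[[0,0,-0.09],[0,0,0]],[[0,0,-0.04],[0,0,0]]], grip=0.69)

```text
time_s: 23.4
ee_pos: [524.1, 338.5, 139.1]
ee_rot: [179.6, -0.2, 92.8]
force: [0.4, 0.7, 0.4]
gripper_width: 28.3
gripper_force: 0.0
```

Call:
send_rows(deltas=[[[0,0,0],[0,0,-0.2766]],[[0,0,0],[0,0,-0.2766]],[[0,0,0],[0,0,-0.2766]],[[0,0,0],[0,0,-0.2766]],[[0,0,0],[0,0,-0.2766]],[[0,0,0],[0,0,-0.2766]],[[0,0,0],[0,0,-0.2766]],[[0,0,0],[0,0,-0.2766]],[[0,0,0],[0,0,-0.2766]],[[0,0,0],[0,0,-0.2766]]], grip=0.3)

```text
time_s: 24.4
ee_pos: [522.4, 337.3, 134.7]
ee_rot: [180.0, 0.0, 172.4]
force: [1.0, -0.5, 0.2]
gripper_width: 63.8
gripper_force: 0.0
```

Call:
send_rows(deltas=[[[0,0,0],[0,0,-0.2766]],[[0,0,0],[0,0,-0.2766]],[[0,0,0],[0,0,-0.2766]],[[0.0006,-0.078,0],[0,0,0]],[[0.0006,-0.078,0],[0,0,0]],[[0.0006,-0.078,0],[0,0,0]],[[0.0006,-0.078,0],[0,0,0]],[[0.0006,-0.078,0],[0,0,0]],[[0.0006,-0.078,0],[0,0,0]],[[0.0006,-0.078,0],[0,0,0]]])

```text
time_s: 25.4
ee_pos: [595.1, 72.6, 134.8]
ee_rot: [-180.0, 0.1, -164.2]
force: [-0.3, -0.2, -0.4]
gripper_width: 63.6
gripper_force: 0.0
```

Call:
send_rows(deltas=[[[0.0006,-0.078,0],[0,0,0]],[[0.0006,-0.078,0],[0,0,0]],[[0,0,0],[0,0,0]],[[0,0,0],[0,0,0]],[[0,0,0],[0,0,0]]])

```text
time_s: 25.9
ee_pos: [615.2, -0.2, 134.3]
ee_rot: [180.0, 0.0, -164.1]
force: [1.5, -0.6, -0.6]
gripper_width: 63.8
gripper_force: 0.0
```

```bash
python3 v.py top p4 60 120 260; python3 - <<'E'
from h import *
c=calibration("wrist"); grab_frame("wrist")
for r in trace("wrist","rivet_set"):
    if r["p"]>.3: print(r["p"],r["bbox"],fit("rivet_set",[(r["pixels"],c)],(620,0,0,.27),(0,1,3)))
E
```

```text
25.95 [6.151e+02 1.000e-01 1.342e+02] [ 179.97    0.   -164.1 ] [-0.3  0.7 -0.4]
0.85 [237.7, 141.9, 30.7, 88.2] (array([6.20000203e+02, 3.39854991e-01, 0.00000000e+00, 2.91060974e-01]), np.float64(1.0408059815735482))
```

View pics/p4.png

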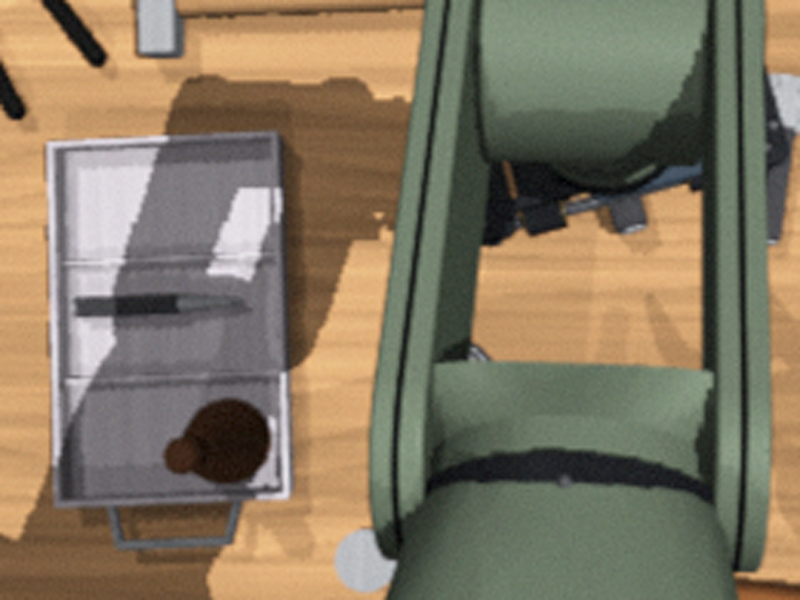

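Call:
send_rows(deltas=[[[0,0,0.08],[0,0,0]],[[0,0,0.08],[0,0,0]],[[0,0,0.05],[0,0,0]],[[0,0,0.015],[0,0,0]],[[0,0,0.005],[0,0,0]],[[0,0,0],[0,0,0]],[[0,0,0],[0,0,0]]])

```text
time_s: 26.75
ee_pos: [616.7, -0.9, 20.6]
ee_rot: [-180.0, 0.2, -164.2]
force: [0.4, -0.3, -1.1]
gripper_width: 63.8
gripper_force: 0.0
```

Call:
send_rows(deltas=[[[0,0,0],[0,0,0]],[[0,0,0],[0,0,0]],[[0,0,0],[0,0,0]],[[0,0,0],[0,0,0]],[[0,0,0],[0,0,0]],[[0,0,0],[0,0,0]],[[0,0,0],[0,0,0]],[[0,0,0],[0,0,0]]], grip=1, grip_force=30)

```text
time_s: 27.55
ee_pos: [615.5, -0.9, 19.0]
ee_rot: [180.0, 0.0, -164.2]
force: [-0.1, 0.9, 0.7]
gripper_width: 23.6
gripper_force: 30.0
```

Call:
send_rows(deltas=[[[0,0,-0.02],[0,0,0]],[[0,0,-0.06],[0,0,0]],[[0,0,-0.09],[0,0,0]],[[0,0,-0.09],[0,0,0]],[[-0.0158,0.0699,0],[0,0,0]],[[-0.0158,0.0699,0],[0,0,0]],[[-0.0158,0.0699,0],[0,0,0]],[[-0.0158,0.0699,0],[0,0,0]],[[-0.0158,0.0699,0],[0,0,0]],[[-0.0158,0.0699,0],[0,0,0]]])

```text
time_s: 28.55
ee_pos: [603.3, 214.7, 149.0]
ee_rot: [-180.0, -0.0, -164.2]
force: [0.6, -0.0, -2.3]
gripper_width: 23.8
gripper_force: 30.0
```

Call:
send_rows(deltas=[[[-0.0158,0.0699,0],[0,0,0]],[[-0.0158,0.0699,0],[0,0,0]],[[-0.0158,0.0699,0],[0,0,0]],[[0,0,0],[0,0,0.2766]],[[0,0,0],[0,0,0.2766]],[[0,0,0],[0,0,0.2766]],[[0,0,0],[0,0,0.2766]],[[0,0,0],[0,0,0.2766]],[[0,0,0],[0,0,0.2766]],[[0,0,0],[0,0,0.2766]]])

```text
time_s: 29.55
ee_pos: [597.7, 320.6, 148.9]
ee_rot: [-179.9, -0.0, 140.0]
force: [0.1, 0.4, -3.2]
gripper_width: 23.7
gripper_force: 30.0
```

Call:
send_rows(deltas=[[[0,0,0],[0,0,0.2766]],[[0,0,0],[0,0,0.2766]],[[0,0,0],[0,0,0.2766]],[[0,0,0],[0,0,0.2766]],[[0,0,0],[0,0,0.2766]],[[0,0,0],[0,0,0.2766]],[[0,0,0.05],[0,0,0]],[[0,0,0.05],[0,0,0]],[[0,0,0],[0,0,0]],[[0,0,0],[0,0,0]]])

```text
time_s: 30.55
ee_pos: [597.9, 320.7, 98.9]
ee_rot: [-179.9, 0.0, 92.8]
force: [0.5, -0.6, -2.6]
gripper_width: 23.9
gripper_force: 30.0
```

Call:
send_rows(deltas=[[[0,0,0.06],[0,0,0]],[[0,0,0.06],[0,0,0]],[[0,0,0.02],[0,0,0]],[[0,0,0.008],[0,0,0]],[[0,0,0.002],[0,0,0]],[[0,0,0.002],[0,0,0]],[[0,0,0.002],[0,0,0]],[[0,0,0],[0,0,0]],[[0,0,0],[0,0,0]]])

```text
time_s: 31.45
ee_pos: [598.3, 321.0, 22.5]
ee_rot: [180.0, -0.0, 92.8]
force: [-0.4, -0.0, -3.3]
gripper_width: 24.0
gripper_force: 30.0
```

Call:
send_rows(deltas=[[[0,0,0.002],[0,0,0]],[[0,0,0.001],[0,0,0]],[[0,0,0],[0,0,0]],[[0,0,0],[0,0,0]]])

```text
time_s: 31.85
ee_pos: [598.4, 321.1, 22.0]
ee_rot: [179.9, -0.0, 92.8]
force: [-1.9, -1.3, 5.8]
gripper_width: 23.9
gripper_force: 30.0
```

Call:
send_rows(deltas=[[[0,0,0],[0,0,0]],[[0,0,0],[0,0,0]],[[0,0,0],[0,0,0]],[[0,0,0],[0,0,0]],[[0,0,-0.02],[0,0,0]],[[0,0,-0.08],[0,0,0]],[[0,0,-0.1],[0,0,0]],[[0,0,-0.1],[0,0,0]]], grip=0.6)

```text
time_s: 32.65
ee_pos: [597.8, 320.8, 172.4]
ee_rot: [-180.0, 0.0, 92.8]
force: [0.4, 0.1, 0.2]
gripper_width: 36.1
gripper_force: 0.0
```

Call:
send_rows(deltas=[[[0,0,0],[0,0,-0.2767]],[[0,0,0],[0,0,-0.2767]],[[0,0,0],[0,0,-0.2767]],[[0,0,0],[0,0,-0.2767]],[[0,0,0],[0,0,-0.2767]],[[0,0,0],[0,0,-0.2767]],[[0,0,0],[0,0,-0.2767]],[[0,0,0],[0,0,-0.2767]],[[0,0,0],[0,0,-0.2767]],[[0,0,0],[0,0,-0.2767]]], grip=0.2)

```text
time_s: 33.65
ee_pos: [598.1, 320.9, 171.3]
ee_rot: [180.0, 0.0, 172.4]
force: [-0.8, 1.3, -0.8]
gripper_width: 72.9
gripper_force: 0.0
```

Call:
send_rows(deltas=[[[0,0,0],[0,0,-0.2767]],[[0.0358,-0.0693,0],[0,0,0]],[[0.0358,-0.0693,0],[0,0,0]],[[0.0358,-0.0693,0],[0,0,0]],[[0.0358,-0.0693,0],[0,0,0]],[[0.0358,-0.0693,0],[0,0,0]],[[0.0358,-0.0693,0],[0,0,0]],[[0.0358,-0.0693,0],[0,0,0]],[[0.0358,-0.0693,0],[0,0,0]],[[0.0358,-0.0693,0],[0,0,0]]])

```text
time_s: 34.65
ee_pos: [436.3, 7.9, 171.3]
ee_rot: [-180.0, 0.1, -180.0]
force: [0.8, -0.9, 0.5]
gripper_width: 73.2
gripper_force: 0.0
```

Call:
send_rows(deltas=[[[0,0,0.05],[0,0,0]],[[0,0,0],[0,0,0]],[[0,0,0],[0,0,0]],[[0,0,0],[0,0,0]]])

```text
time_s: 35.05
ee_pos: [438.1, 9.5, 146.4]
ee_rot: [180.0, 0.1, -179.9]
force: [0.0, 0.2, -0.1]
gripper_width: 73.3
gripper_force: 0.0
```

```bash
python3 v.py top p5 60 120 340; python3 - <<'E'
from h import *
c=calibration("wrist"); grab_frame("wrist")
for r in trace("wrist","small_cone"):
    if r["p"]>.3: print(r["p"],r["bbox"],fit("small_cone",[(r["pixels"],c)],(437,9,0,0),(0,1)))
E
```

```text
35.1 [438.1   9.6 146.4] [ 1.7999e+02  1.1000e-01 -1.7992e+02] [ 0.4 -0.2 -0. ]
0.89 [0.0, 47.6, 43.6, 45.5] (array([ 338.90216956, -180.34087025,    0.        ,    0.        ]), np.float64(18.7563596690591))
0.88 [232.3, 151.9, 35.6, 56.0] (array([436.75237903,   9.18481452,   0.        ,   0.        ]), np.float64(0.6644033720219731))
```

View pics/p5.png

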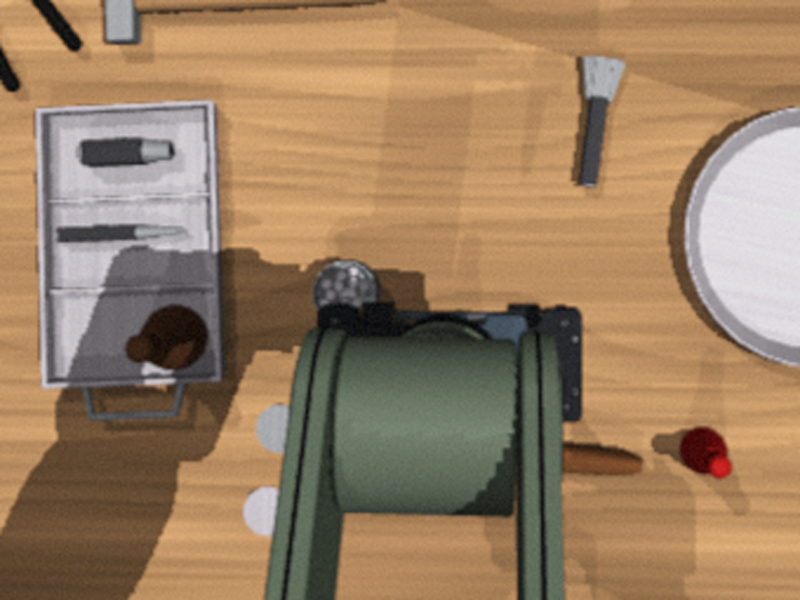

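Call:
send_rows(deltas=[[[0,0,0.06],[0,0,0]],[[0,0,0.06],[0,0,0]],[[0,0,0.05],[0,0,0]],[[0,0,0.013],[0,0,0]],[[0,0,0],[0,0,0]],[[0,0,0],[0,0,0]]])

```text
time_s: 35.8
ee_pos: [438.1, 9.2, 54.9]
ee_rot: [180.0, 0.1, -180.0]
force: [0.1, -0.2, 0.2]
gripper_width: 72.7
gripper_force: 0.0
```

Call:
send_rows(deltas=[[[0,0,0],[0,0,0]],[[0,0,0],[0,0,0]],[[0,0,0],[0,0,0]],[[0,0,0],[0,0,0]],[[0,0,0],[0,0,0]],[[0,0,0],[0,0,0]],[[0,0,0],[0,0,0]],[[0,0,0],[0,0,0]],[[0,0,0],[0,0,0]]], grip=1, grip_force=20)

```text
time_s: 36.7
ee_pos: [437.0, 9.1, 53.8]
ee_rot: [180.0, -0.0, -180.0]
force: [0.3, 0.6, -0.6]
gripper_width: 22.8
gripper_force: 19.2
```

Call:
send_rows(deltas=[[[0,0,-0.02],[0,0,0]],[[0,0,-0.08],[0,0,0]],[[0,0,-0.1],[0,0,0]],[[-0.0223,-0.0678,0],[0,0,0]],[[-0.0223,-0.0678,0],[0,0,0]],[[-0.0223,-0.0678,0],[0,0,0]],[[-0.0223,-0.0678,0],[0,0,0]],[[-0.0223,-0.0678,0],[0,0,0]],[[-0.0223,-0.0678,0],[0,0,0]],[[-0.0223,-0.0678,0],[0,0,0]]])

```text
time_s: 37.7
ee_pos: [515.1, -229.6, 154.4]
ee_rot: [180.0, -0.0, 180.0]
force: [0.3, 0.3, -1.6]
gripper_width: 22.8
gripper_force: 19.2
```

Call:
send_rows(deltas=[[[-0.0223,-0.0678,0],[0,0,0]],[[0,0,0],[0,0,0]],[[0,0,0.07],[0,0,0]],[[0,0,0.07],[0,0,0]],[[0,0,0.04],[0,0,0]],[[0,0,0.008],[0,0,0]],[[0,0,0],[0,0,0]],[[0,0,0],[0,0,0]]])

```text
time_s: 38.5
ee_pos: [527.2, -262.4, 61.4]
ee_rot: [-179.9, 0.1, -180.0]
force: [0.1, -1.0, -1.7]
gripper_width: 22.4
gripper_force: 19.2
```

Call:
send_rows(deltas=[[[0,0,0.002],[0,0,0]],[[0,0,0.002],[0,0,0]],[[0,0,0.002],[0,0,0]],[[0,0,0],[0,0,0]],[[0,0,0],[0,0,0]]])

```text
time_s: 39.0
ee_pos: [526.3, -262.2, 57.1]
ee_rot: [180.0, 0.0, -180.0]
force: [-0.5, -0.6, -1.1]
gripper_width: 22.6
gripper_force: 19.3
```

Call:
send_rows(deltas=[[[0,0,0.001],[0,0,0]],[[0,0,0.001],[0,0,0]],[[0,0,0],[0,0,0]],[[0,0,0],[0,0,0]]])

```text
time_s: 39.4
ee_pos: [526.1, -262.2, 56.8]
ee_rot: [-180.0, -0.0, -180.0]
force: [-2.8, 0.9, 6.5]
gripper_width: 22.5
gripper_force: 20.1
```

Call:
send_rows(deltas=[[[0,0,0],[0,0,0]],[[0,0,0],[0,0,0]],[[0,0,0],[0,0,0]],[[0,0,0],[0,0,0]],[[0,0,0],[0,0,0]],[[0,0,-0.02],[0,0,0]],[[0,0,-0.06],[0,0,0]],[[0,0,-0.1],[0,0,0]]], grip=0.4)

```text
time_s: 40.2
ee_pos: [524.5, -261.2, 144.5]
ee_rot: [179.8, -0.4, -180.0]
force: [1.9, 0.6, -0.3]
gripper_width: 54.6
gripper_force: 0.0
```

Call:
send_rows(deltas=[[[-0.0394,0.0596,0],[0,0,0]],[[-0.0394,0.0596,0],[0,0,0]],[[-0.0394,0.0596,0],[0,0,0]],[[-0.0394,0.0596,0],[0,0,0]],[[-0.0394,0.0596,0],[0,0,0]],[[0,0,0],[0,0,0.27]],[[0,0,0],[0,0,0]],[[0,0,0],[0,0,0]],[[0,0,0],[0,0,0]]])

```text
time_s: 41.1
ee_pos: [624.4, -113.8, 146.3]
ee_rot: [-180.0, 0.0, 172.3]
force: [0.1, 0.0, -0.3]
gripper_width: 54.1
gripper_force: 0.0
```

```bash
python3 v.py wrist p6 0 0 512; python3 - <<'E'
from h import *
c=calibration("wrist"); cs=calibration("scene")
o=[]
for l in ("chisel","small_cone"):
  for n,c in(("wrist",c),("scene",cs)):
    if l=="chisel" and n=="scene" or l=="small_cone": grab_frame(n)
    for r in trace(n,l):
        if r["p"]>.3:
            h=hull(r["pixels"]); print(l,n,r["p"],r["bbox"],ray(h.mean(0),c,8).round(0))
            if l=="chisel": print(fit(l,[(r["pixels"],c)],(628,-114,0,-.13),(0,1,3)))
            else: print(fit(l,[(r["pixels"],c)],(526,-262,3,0),(0,1)))
E
```

```text
41.15 [ 624.4 -113.8  146.2] [1.8000e+02 1.0000e-02 1.7229e+02] [0.5 0.4 0. ]
chisel wrist 0.56 [234.9, 125.8, 34.6, 113.5] [ 638. -115.    8.]
(array([ 6.30099723e+02, -1.13944742e+02,  0.00000000e+00, -1.35801951e-01]), np.float64(1.069297972490145))
chisel scene 0.74 [214.3, 212.9, 18.6, 44.5] [ 645. -116.    8.]
(array([ 6.27737574e+02, -1.13911346e+02,  0.00000000e+00, -1.22119538e-01]), np.float64(1.9096369243830706))
chisel scene 0.45 [135.1, 194.9, 20.5, 28.7] [ 511. -263.    8.]
(array([ 4.83004779e+02, -2.70436447e+02,  0.00000000e+00,  2.07951552e-01]), np.float64(8.69319651745388))
small_cone wrist 0.59 [22.4, 74.6, 85.8, 50.0] [  67. -384.    8.]
(array([  81.28018426, -443.7808698 ,    3.        ,    0.        ]), np.float64(27.78630875338997))
small_cone scene 0.55 [141.8, 134.6, 17.4, 24.3] [ 319. -213.    8.]
(array([ 336.73009064, -211.82126576,    3.        ,    0.        ]), np.float64(1.5106549069487176))
small_cone scene 0.54 [136.2, 197.6, 20.2, 25.3] [ 514. -264.    8.]
(array([ 526.26988569, -261.71266352,    3.        ,    0.        ]), np.float64(1.4235214739694602))
```

View pics/p6.png

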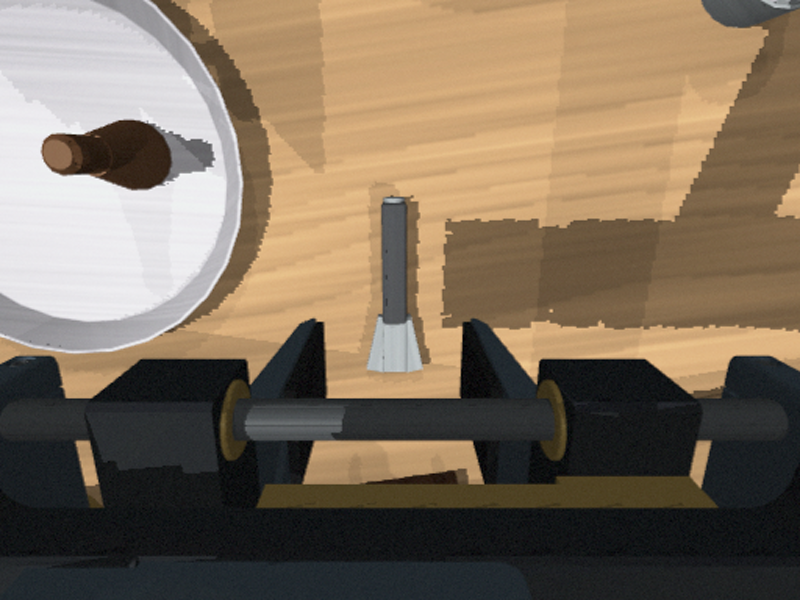

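Call:
send_rows(deltas=[[[0,0,0.08],[0,0,0]],[[0,0,0.08],[0,0,0]],[[0,0,0.06],[0,0,0]],[[0,0,0.03],[0,0,0]],[[0,0,0.005],[0,0,0]],[[0,0,0],[0,0,0]],[[0,0,0],[0,0,0]]])

```text
time_s: 42.2
ee_pos: [625.7, -113.3, 19.7]
ee_rot: [-180.0, 0.1, 172.3]
force: [-0.8, 0.8, 0.5]
gripper_width: 54.7
gripper_force: 0.0
```

Call:
send_rows(deltas=[[[0,0,0],[0,0,0]],[[0,0,0],[0,0,0]],[[0,0,0],[0,0,0]],[[0,0,0],[0,0,0]],[[0,0,0],[0,0,0]],[[0,0,0],[0,0,0]],[[0,0,0],[0,0,0]],[[0,0,0],[0,0,0]]], grip=1, grip_force=30)

```text
time_s: 43.0
ee_pos: [624.8, -113.1, 18.6]
ee_rot: [180.0, 0.0, 172.3]
force: [-0.5, -0.9, 1.5]
gripper_width: 15.9
gripper_force: 30.0
```

Call:
send_rows(deltas=[[[0,0,-0.02],[0,0,0]],[[0,0,-0.08],[0,0,0]],[[0,0,-0.08],[0,0,0]],[[0,0,-0.08],[0,0,-0.27]],[[0.0297,-0.0641,0],[0,0,0]],[[0.0297,-0.0641,0],[0,0,0]],[[0.0297,-0.0641,0],[0,0,0]],[[0.0297,-0.0641,0],[0,0,0]],[[0.0297,-0.0641,0],[0,0,0]],[[0.0297,-0.0641,0],[0,0,0]]])

```text
time_s: 44.0
ee_pos: [534.7, -306.4, 148.6]
ee_rot: [180.0, -0.0, -180.0]
force: [0.7, -0.6, -2.4]
gripper_width: 16.1
gripper_force: 30.0
```

Call:
send_rows(deltas=[[[0.0297,-0.0641,0],[0,0,0]],[[0,0,0],[0,0,0]],[[0,0,0.08],[0,0,0]],[[0,0,0.08],[0,0,0]],[[0,0,0.06],[0,0,0]],[[0,0,0.024],[0,0,0]],[[0,0,0.004],[0,0,0]],[[0,0,0],[0,0,0]],[[0,0,0],[0,0,0]],[[0,0,0],[0,0,0]]])

```text
time_s: 45.0
ee_pos: [521.8, -338.0, 26.1]
ee_rot: [-179.9, 0.2, -180.0]
force: [0.8, -0.3, -3.1]
gripper_width: 15.9
gripper_force: 30.0
```

Call:
send_rows(deltas=[[[0,0,0.002],[0,0,0]],[[0,0,0.002],[0,0,0]],[[0,0,0.001],[0,0,0]],[[0,0,0],[0,0,0]],[[0,0,0],[0,0,0]]])

```text
time_s: 45.5
ee_pos: [520.8, -337.5, 21.9]
ee_rot: [180.0, -0.0, -180.0]
force: [-0.2, 0.6, -1.3]
gripper_width: 15.5
gripper_force: 30.0
```

Call:
send_rows(deltas=[[[0,0,0.001],[0,0,0]],[[0,0,0.0005],[0,0,0]],[[0,0,0],[0,0,0]],[[0,0,0],[0,0,0]]])

```text
time_s: 45.9
ee_pos: [520.9, -337.5, 21.5]
ee_rot: [-180.0, 0.0, -180.0]
force: [-1.5, 1.4, 3.0]
gripper_width: 15.7
gripper_force: 30.0
```

Contact. Now I release (small opening), rise, and back away to look.

Call:
send_rows(deltas=[[[0,0,0],[0,0,0]],[[0,0,0],[0,0,0]],[[0,0,0],[0,0,0]],[[0,0,0],[0,0,0]],[[0,0,-0.02],[0,0,0]],[[0,0,-0.08],[0,0,0]],[[0,0,-0.1],[0,0,0]],[[0,0,-0.1],[0,0,0]]], grip=0.66)

```text
time_s: 46.7
ee_pos: [520.6, -337.3, 173.2]
ee_rot: [180.0, -0.0, -180.0]
force: [1.5, -0.3, -0.8]
gripper_width: 30.9
gripper_force: 0.0
```

Call:
send_rows(deltas=[[[0.02,0.08,-0.04],[0,0,0]],[[0.02,0.08,-0.04],[0,0,0]],[[0.02,0.08,0],[0,0,0]],[[0.02,0.08,0],[0,0,0]],[[0.02,0.08,0],[0,0,0]],[[0.02,0.08,0],[0,0,0]],[[0.02,0.08,0],[0,0,0]],[[0.02,0.08,0],[0,0,0]],[[0,0,0],[0,0,0]],[[0,0,0],[0,0,0]]])

```text
time_s: 47.7
ee_pos: [440.9, -17.1, 212.0]
ee_rot: [-180.0, 0.1, -179.9]
force: [-0.7, -1.4, 0.2]
gripper_width: 31.4
gripper_force: 0.0
```

```bash
python3 v.py scene p7 40 60 400
```

```text
47.75 [441.2 -17.8 211.8] [-1.7996e+02  9.0000e-02 -1.7995e+02] [ 0.1 -0.5 -0.6]
```

View pics/p7.png

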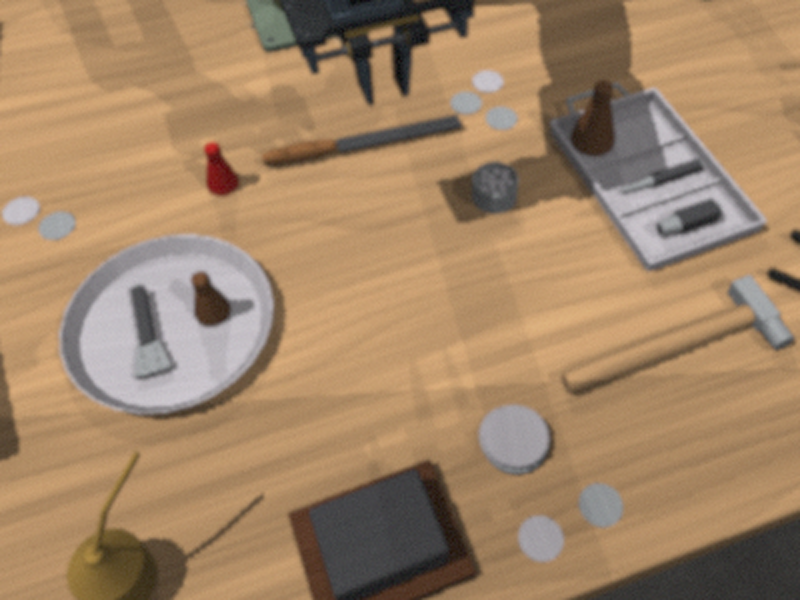

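The picture shows all five pieces in place. In the bay tray are the cone (595,120), punch (665,175) and rivet set (690,215). In the round tray are the small cone upright (208,300) and the chisel flat beside it (150,330). The hammer, discs, tin and red cone have not moved.

```bash
python3 -c "
from workcell import *
print(job_done())"
```

```text
the job is handed in; nothing more can be done
None
```

Both kits are made up and handed in at about 48 s, with every piece set down on contact and the hammer, disc pile, rivet tin and red cone left where they were; the hand-in gave no verdict.

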